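# Seat the sensor plate on its pins and shim up its free end

## Robot

A 6-joint arm with a two-finger parallel gripper is mounted at the origin on the work surface. World frame = base frame: x ahead of the robot, y to its left, z up, the work surface at z = 0. Lengths are in mm, angles in rad, forces in N, time in s.
With the tool pointing down it reaches from about 425 to 950 mm from the base axis. Payload 3.5 kg.
Tool frame: the origin (TCP) lies on the front face of the gripper's body, between the roots of the fingers; the fingertips stand 73 mm ahead of it and the grasp point (between the pads) lies 54 mm ahead of it; x points along the fingers, y is the direction in which the jaws open and shut, and the axes are right-handed (so a half turn about x gives the same grasp; the last joint's range is limited). The gripper opens to 85 mm and grips with 20 to 120 N. Pads are 22 mm wide; open, the fingers measure 114 mm over their backs; the gripper's body (76 mm by 85 mm) begins 54 mm behind the grasp point. The pads swing forward as they close: fully open they stand 13 mm farther back than shut.
Start: joints at [-1.306, 0.286, 1.577, -0, 1.279, -0.15], TCP at [272.051, -617.734, 303.925] pointing down, gripper open.
Joint ranges: [-2.77, 2.77], [-0.9, 2.22], [0.21, 2.48], [-1.53, 4.67], [0.24, 2.81], [-2.84, 2.84]. Speed limits (rad/s): [2.79, 2.79, 3.14, 3.14, 3.14, 3.14].

## Interface

Orientations are given as a rotation vector (axis times angle).
In Python, from station import robot gives the robot as it stands.
- The arm moves only by the tool servo_tool, never from a script. Its argument "deltas" is a list that holds one entry, the list of rows, each a list of 7 numbers: the shift along the tool's x, y, z in units of 25 mm (1.0 is 25 mm), then the turn, a rotation vector about the tool's x, y, z in units of 8 degrees (1.0 is 8 degrees), then the opening in per cent of the stroke, from 0 (shut) to 100 (fully open). A call has 1 to 5 rows; each row is the pose to reach, as a shift and turn from the pose measured when the call began, along the tool's axes at that moment; what a row does not reach only later rows make up. A row lasts 1/8 s, in which the tool goes at most 62.5 mm and 10.7 degrees, less where a joint would pass 70% of its speed; a pose out of reach is approached as far as the arm can. A call with a gripper value outside its range is refused whole. The fingers move at their own pace and stop on an object; "newtons" is the grip in N (left out, the last holds). Time passes only in rows, so rows that repeat a pose let the fingers close. It gives the time, the measured TCP pose, the force and the opening at its end, in the units of the state.
- robot.read_state(): the state, without advancing time (a new reading comes with each control period).
- robot.capture(name): name is "scene" or "top" or "wrist"; returns the picture (384x512x3 uint8, red, green, blue); there is no depth.
- robot.camera_params(name): a dict with "fx", "fy", "cx", "cy" (pixels), "view" (4x4, takes a point from world to camera coordinates). Camera axes: x right, y down, z forward; pixel columns grow to the right and rows downward; lengths in mm; the calibration is good to about 2 mm. A picture is of the moment at which its call begins: read the wrist's pose just before it. camera_params takes no time and is no camera call; for the wrist camera it gives the pose at the moment of the call.
- robot.sign_off(): hands the job in, once; it reports no verdict.
The state is a dict: "clock": time; "joint_pos": joint angles; "joint_velocities": joint speeds; "tau": joint torques, N m; "position": TCP position; "tool_rot": TCP orientation; "wrist_force": force on the tool from outside, world axes, zero at the start; "torque": the same for the moment, N m; "opening": finger opening in mm.
Only numpy, scipy, OpenCV 4.12 (cv2) and the standard library are available. Lean on these libraries where they do the work, as an engineer would, in place of code of your own. Each camera call takes 0.05 s, during which the arm holds its last target.

## Task

Lower the aluminium plate with the blue sensor head over the two locating pins of the dark steel base until it rests flush, without dropping it, and let go of it. Then push the thin end of the brass levelling wedge along the bench under the plate's overhanging end until that end just lifts, about 3 mm, with the pins still in their holes, and finish while still holding the wedge there; nothing but the wedge and the base may carry the plate. Leave the other things on the bench where they are.

Things in the scene. Friction and masses are not known exactly. Their poses are not given: they have to be found in the camera images.
- base: Dark steel block fixed to the bench, 110 (x) by 100 (y) by 20 mm high, with two upright pins near its +x end. Origin: centre of its underside; z up. With the plate seated, plate and base axes are parallel (same way round) and the plate's origin lies at x -35 mm, y 0, z 20 mm in the base frame; the plate's free end then overhangs the block's -x face by 70 mm.
- pin_a (a point): Top of the pin at x +35, y +25 mm on the base, 44 mm above the bench. Pin: steel, 10 mm thick, 24 mm tall above the base's top, the upper 8 mm tapering to 4 mm.
- pin_b (a point): Top of the like pin at x +35, y -25 mm on the base, 44 mm above the bench.
- plate: Loose aluminium plate, 180 (x) by 80 (y) by 10 mm thick, 0.45 to 0.7 kg with the blue sensor head on it. Origin: centre of its underside; z up; starts flat on the bench. Head (grasp this): block 50 (x) by 40 (y) mm centred at x +10 mm, y 0, from 10 to 52 mm above the underside; the plate balances there. Low disc on top to 55 mm; brass stub on its +x face, 8 mm long.
- hole_a (a point): Centre, on the underside, of the plate's 13 mm through hole at x +70, y +25 mm. Belongs on pin_a.
- hole_b (a point): Centre, on the underside, of the plate's 13 mm through hole at x +70, y -25 mm. Belongs on pin_b.
- plate_lip (a point): Middle of the lower edge of the plate's free (-x) end, the end away from the holes, which the wedge lifts. 20 mm above the bench when the plate is flush on the base.
- plate_heel (a point): Middle of the lower edge of the plate's +x end, next to the holes; it stays on the base. 20 mm above the bench when flush.
- wedge: Loose brass levelling wedge, 120 (x) by 30 (y) mm, 0.28 kg, flat on the bench, thin end at +x. Origin: centre of its underside. Black upright grip at the rear: 30 (x) by 20 (y) mm, centred at x -45 mm, from 26 to 68 mm above the bench (brass 30 mm wide below). In use it points along the base's +x, centred on the plate's width; sliding it under takes about 2 to 10 N.
- wedge_tip (a point): Middle of the wedge's thin end, on its underside (x +60 mm). The sloping top is 14 mm above the bench here and rises 1 mm per 5 mm to 32 mm at x -30 mm: it begins to lift the flush plate with the tip 30 mm past the plate's edge, has lifted that edge 3 mm at 45 mm; at 70 mm the tip meets the base block.
- ref_sensor: Bystander: upright steel sensor, 34 mm thick, 66 mm high; origin at the centre of its foot.
- weight_can: Bystander: upright black cylinder with a grey band, 36 mm thick, 58 mm high; origin at the centre of its foot.
- screwdriver: Bystander: screwdriver with a green handle, 170 mm long, lying on the bench; its x axis runs along it towards the tip.
Mind the look-alikes: they are no part of the job. There is more than one size of the plate; the job needs the largest. Several things look just like the wedge: the one meant starts farthest to the robot's right.

How it is judged:
By the outcome, as a careful person would: the job done as asked, in the order asked, and still so for the second after the job is handed in, while the arm keeps its last pose, push and grip.
It also fails if it takes over 61 s, if anything falls off the work surface, if the arm or the gripper's body presses on something with over 40 N, if the wrist force passes 120 N, or if a joint passes its speed limit or range.

## Working session

There is one attempt and no reset: what is moved stays moved. The work goes in short steps, Python scripts to look and compute and a tool call to move; the robot and the scene stay as the last step left them, time stands still between calls to the robot, and variables do not carry over. Pictures are saved under pics/ and viewed, and the job is handed in when it is done.

Besides the shell and the picture viewer there is one more tool, called after "Call:" as a command line: name --argument value ..., lists and objects as JSON in quotes. servo_tool: Moves the arm, as the interface text tells. Its arguments: {"type":"object","properties":{"deltas":{"type":"array","items":{"type":"array","items":{"type":"array","items":{"type":"number"}}}},"newtons":{"type":"number"}},"required":["deltas"]}

```bash
ls; mkdir -p pics; python3 - <<'E'
from station import robot
import cv2
s=robot.read_state();print(s)
for n in ("scene","top","wrist"):
    im=robot.capture(n);cv2.imwrite(f"pics/{n}0.png",im[:,:,::-1])
    print(n,robot.camera_params(n))
E
```

```text
pics
{'clock': 0.0, 'joint_pos': array([-1.30599003e+00,  2.87179047e-01,  1.57814575e+00, -1.82794025e-05,
        1.27859357e+00, -1.49998445e-01]), 'joint_velocities': array([0.00127052, 0.00059332, 0.00042491, 0.00088207, 0.00038109,
       0.00059177]), 'tau': array([ 6.93229367e-06, -4.05982089e+01, -2.92627788e+01, -1.57187519e-04,
        5.74881735e-03,  5.12665835e-06]), 'position': array([ 271.93189564, -617.2813807 ,  302.55497009]), 'tool_rot': array([ 1.9936074 ,  0.42191358, -1.99391485]), 'wrist_force': array([ 0.12254077, -0.08282781,  0.47227861]), 'torque': array([-0.03363529,  0.0334013 , -0.03262972]), 'opening': 85.62425595223148}
scene {'fx': 468.08358362272793, 'fy': 468.08358362272793, 'cx': 262.4659935355023, 'cy': 188.26237716935074, 'view': array([[-4.34143918e-01,  9.00831190e-01,  4.71439024e-03,
         3.24439271e+02],
       [ 6.59199121e-01,  3.21250611e-01, -6.79893053e-01,
        -3.37764398e+02],
       [-6.13983369e-01, -2.92063712e-01, -7.33296128e-01,
         1.85670841e+03],
       [ 0.00000000e+00,  0.00000000e+00,  0.00000000e+00,
       
[... 240 characters left out ...]
51e-01, -2.44668123e-02, -1.12487665e-01,
         5.93850868e+02],
       [ 1.12797460e-01, -1.16690814e-02, -9.93549478e-01,
         1.03808252e+03],
       [ 0.00000000e+00,  0.00000000e+00,  0.00000000e+00,
         1.00000000e+00]])}
wrist {'fx': 315.07369576343325, 'fy': 315.07369576343325, 'cx': 253.72453196092195, 'cy': 191.09944721617344, 'view': array([[ 4.02480708e-01, -9.15426749e-01, -1.77410089e-03,
        -6.73534215e+02],
       [-8.71157023e-01, -3.83610832e-01,  3.06477031e-01,
        -3.95629934e+01],
       [-2.81237836e-01, -1.21805572e-01, -9.51876401e-01,
         3.80624643e+02],
       [ 0.00000000e+00,  0.00000000e+00,  0.00000000e+00,
         1.00000000e+00]])}
```

View pics/scene0.png

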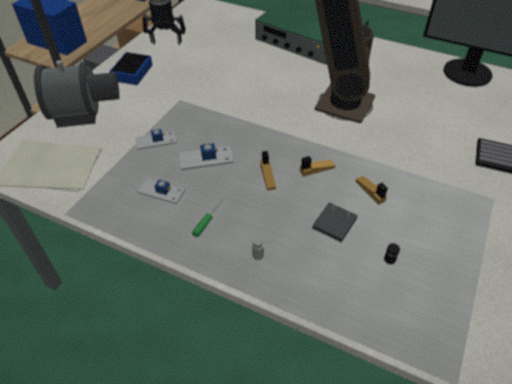

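View pics/top0.png

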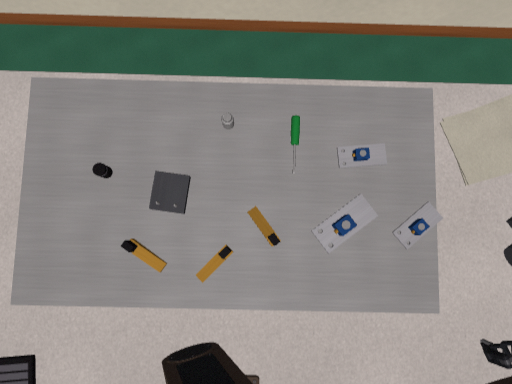

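View pics/wrist0.png

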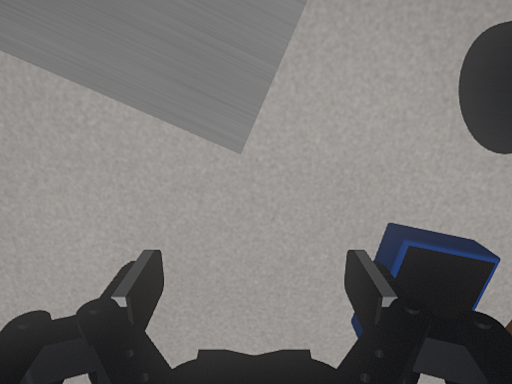

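```bash
cat > h.py <<'E'
import numpy as np,cv2
from scipy.spatial.transform import Rotation as R
from station import robot
def ray(P,uv):
    V=P["view"];d=np.array([(uv[0]-P["cx"])/P["fx"],(uv[1]-P["cy"])/P["fy"],1.])
    c=-V[:3,:3].T@V[:3,3];return c,V[:3,:3].T@d
def onz(P,uv,z):
    c,d=ray(P,uv);return c+d*(z-c[2])/d[2]
def tri(l):
    A=np.zeros((3,3));b=np.zeros(3)
    for P,uv in l:
        c,d=ray(P,uv);d=d/np.linalg.norm(d);M=np.eye(3)-np.outer(d,d);A+=M;b+=M@c
    x=np.linalg.solve(A,b)
    res=[np.linalg.norm((np.eye(3)-np.outer(d/np.linalg.norm(d),d/np.linalg.norm(d)))@(x-c)) for c,d in [ray(P,uv) for P,uv in l]]
    return x,res
def proj(P,p):
    q=P["view"][:3,:3]@np.asarray(p,float)+P["view"][:3,3]
    return np.array([P["fx"]*q[0]/q[2]+P["cx"],P["fy"]*q[1]/q[2]+P["cy"]])
def crop(src,x0,y0,w,h,k,dst):
    im=cv2.imread(src)[y0:y0+h,x0:x0+w];cv2.imwrite(dst,cv2.resize(im,None,fx=k,fy=k,interpolation=cv2.INTER_CUBIC))
E
python3 - <<'E'
from h import *
crop("pics/top0.png",230,180,160,90,5,"pics/t_a.png")
crop("pics/top0.png",130,150,80,80,7,"pics/t_b.png")
crop("pics/scene0.png",170,130,120,70,6,"pics/s_a.png")
crop("pics/scene0.png",300,190,70,60,8,"pics/s_b.png")
E
```

```text
(no output)
```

View pics/t_a.png

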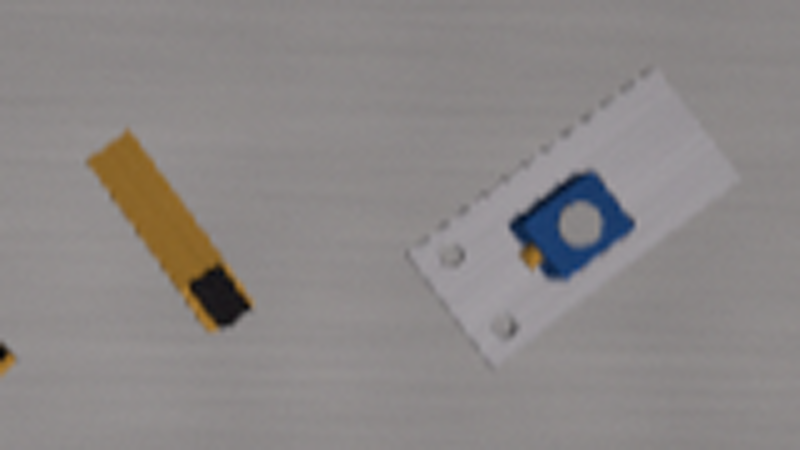

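View pics/t_b.png

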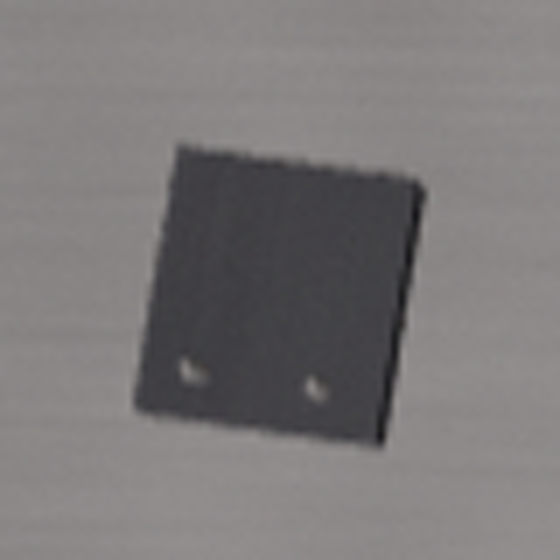

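View pics/s_a.png

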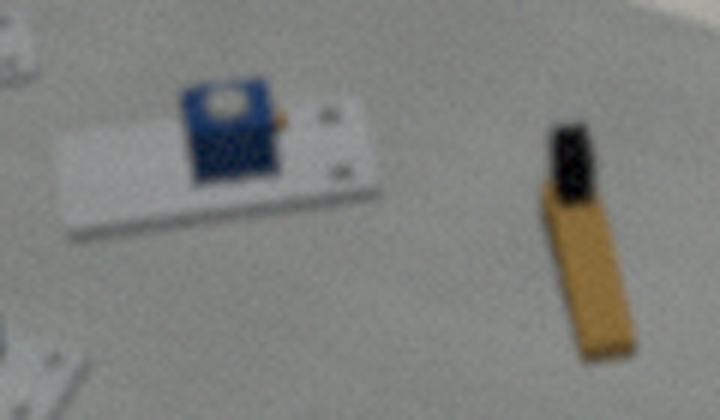

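View pics/s_b.png

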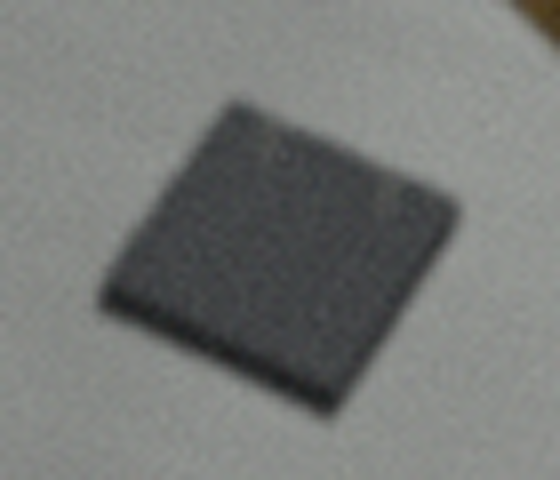

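```bash
python3 - <<'E'
from h import *
T=robot.camera_params("top");S=robot.camera_params("scene")
f=lambda p,k,o:((p[0]+.5)/k-.5+o[0],(p[1]+.5)/k-.5+o[1])
ta=lambda p:f(p,5,(230,180)); tb=lambda p:f(p,7,(130,150)); sa=lambda p:f(p,6,(170,130)); sb=lambda p:f(p,8,(300,190))
np.set_printoptions(precision=1,suppress=True)
c=np.array([onz(T,ta(p),10) for p in [(407,255),(655,68),(740,180),(492,368)]])
print("plate corners",c,c.mean(0),[np.linalg.norm(c[i]-c[i-1]) for i in range(4)])
d=c[0]+c[3]-c[1]-c[2];print("yaw",np.degrees(np.arctan2(d[1],d[0])))
print("holes",onz(T,ta((453,255)),10),onz(T,ta((505,326)),10))
print("disc",tri([(T,ta((580,223))),(S,sa((228,103)))]))
b=np.array([onz(T,tb(p),20) for p in [(180,147),(415,178),(377,440),(137,410)]])
print("base",b,b.mean(0),[np.linalg.norm(b[i]-b[i-1]) for i in range(4)])
d=b[2]+b[3]-b[0]-b[1];print("yaw",np.degrees(np.arctan2(d[1],d[0])))
print("pins",onz(T,tb((188,368)),44),onz(T,tb((312,382)),44))
print("basecorner tri",tri([(T,tb((180,147))),(S,sb((333,400)))]),tri([(T,tb((420,180))),(S,sb((105,290)))]))
w=[onz(T,ta(p),14) for p in [(88,160),(128,130)]]
print("tip",w,(w[0]+w[1])/2)
g=[(208,267),(190,286),(231,325),(250,307)]
# grip top corners at z 68
print("grip",np.array([onz(T,ta(p),68) for p in [(225,296)]]))
print("grip tri",tri([(T,ta((222,296))),(S,sa((572,128)))]))
print("brass rear",[onz(T,ta(p),26) for p in [(213,331),(252,306)]])
E
```

```text
plate corners [[ 494.8 -233.5   10. ]
 [ 605.3 -375.9   10. ]
 [ 541.9 -424.3   10. ]
 [ 432.3 -282.1   10. ]] [ 518.6 -329.    10. ] [np.float64(79.13293214525645), np.float64(180.26818091084968), np.float64(79.7106505671378), np.float64(179.5382527825528)]
yaw 127.73462285863918
holes [ 495.4 -259.8   10. ] [ 456.  -289.5   10. ]
disc (array([ 513.4, -320.5,   57.4]), [np.float64(0.1161037654747636), np.float64(0.11610376547470024)])
base [[654.6 214.   20. ]
 [644.2 118.   20. ]
 [537.2 128.7  20. ]
 [547.  225.6  20. ]] [595.8 171.5  20. ] [np.float64(108.2465556055077), np.float64(96.54609696826313), np.float64(107.5840869522352), np.float64(97.39049764881422)]
yaw 174.07567259154817
pins [562.4 200.   44. ] [558.1 151.   44. ]
basecorner tri (array([655.3, 213.9,  17.4]), [np.float64(0.7649052111919291), np.float64(0.7649052111919324)]) (array([643.8, 117.5,  15.9]), [np.float64(0.9820724390048975), np.float64(0.9820724390050098)])
tip [array([544.2, -50.9,  14. ]), array([561.9, -73.2,  14. ])] [553. -62.  14.]
grip [[ 469.5 -126.8   68. ]]
grip tri (array([ 469.7, -124.8,   81. ]), [np.float64(0.3835218141626166), np.float64(0.3835218141625307)])
brass rear [array([ 449.8, -123.1,   26. ]), array([ 464.1, -144.6,   26. ])]
```

```bash
cat >> h.py <<'E'
np.set_printoptions(precision=2,suppress=True)
def Rdown(phi):
    c,s=np.cos(np.radians(phi)),np.sin(np.radians(phi))
    return np.column_stack([(0,0,-1),(c,s,0),(s,-c,0)])
def plan(p,phi):
    s=robot.read_state();R0=R.from_rotvec(s["tool_rot"]).as_matrix()
    d=R0.T@(np.asarray(p,float)-s["position"])/25
    r=R.from_matrix(R0.T@Rdown(phi)).as_rotvec(degrees=True)/8
    print("t",round(s["clock"],2),"pos",s["position"],"phi",phinow(),"F",s["wrist_force"],"open",round(s["opening"],1),"j",s["joint_pos"])
    print("shift",d,"rot",r)
def phinow():
    R0=R.from_rotvec(robot.read_state()["tool_rot"]).as_matrix();return round(float(np.degrees(np.arctan2(R0[1,1],R0[0,1]))),2)
E
python3 - <<'E'
from h import *
plan((512.5,-321,190),37.7)
plan((512.5,-321,190),37.7-180)
E
```

```text
t 0.15 pos [ 271.95 -617.37  302.82] phi -66.23 F [ 0.26  1.12 -0.02] open 85.4 j [-1.31  0.29  1.58 -0.    1.28 -0.15]
shift [  4.53  -6.96 -13.58] rot [-12.99  -0.01   0.01]
t 0.15 pos [ 271.95 -617.37  302.82] phi -66.23 F [ 0.26  1.12 -0.02] open 85.4 j [-1.31  0.29  1.58 -0.    1.28 -0.15]
shift [  4.53  -6.96 -13.58] rot [9.51 0.01 0.01]
```

Call:
servo_tool --deltas '[[[4.5,-7.0,-13.6,-13.0,0,0,100],[4.5,-7.0,-13.6,-13.0,0,0,100],[4.5,-7.0,-13.6,-13.0,0,0,100],[4.5,-7.0,-13.6,-13.0,0,0,100],[4.5,-7.0,-13.6,-13.0,0,0,100]]]' --newtons 60

```text
clock: 0.78
position: [461.2, -382.9, 214.6]
tool_rot: [1.365, 1.102, -1.363]
wrist_force: [0.5, -0.9, -0.3]
opening: 85.4
```

```bash
python3 - <<'E'
from h import *
plan((512.5,-321,190),37.7)
E
```

```text
t 0.78 pos [ 461.18 -382.87  214.58] phi -12.18 F [ 0.48 -0.89 -0.27] open 85.4 j [-0.86  0.21  1.84  0.    1.09 -0.65]
shift [ 0.99  1.48 -2.85] rot [-6.23 -0.01 -0.  ]
```

Call:
servo_tool --deltas '[[[1.0,1.5,-2.85,-6.2,0,0,100],[1.0,1.5,-2.85,-6.2,0,0,100],[1.0,1.5,-2.85,-6.2,0,0,100],[1.0,1.5,-2.85,-6.2,0,0,100],[1.0,1.5,-2.85,-6.2,0,0,100]]]'

```text
clock: 1.4
position: [512.8, -320.7, 189.2]
tool_rot: [0.714, 1.452, -0.711]
wrist_force: [0.1, -0.5, 0.1]
opening: 85.4
```

```bash
python3 - <<'E'
from h import *
plan((512.5,-321,190),37.7)
P=robot.camera_params("wrist");im=robot.capture("wrist");cv2.imwrite("pics/w1.png",im[:,:,::-1])
np.save("w1.npy",P,allow_pickle=True)
for z,p in [(55,(512.5,-321,55)),(10,(495.4,-259.8,10)),(10,(456,-289.5,10))]: print(proj(P,p))
E
```

```text
t 1.4 pos [ 512.83 -320.71  189.18] phi 37.7 F [ 0.06 -0.48  0.13] open 85.4 j [-0.73  0.25  1.84  0.    1.05 -1.39]
shift [-0.03 -0.02  0.  ] rot [-0.   -0.01 -0.  ]
[253.03 209.49]
[283.82 117.41]
[220.08 116.67]
```

View pics/w1.png

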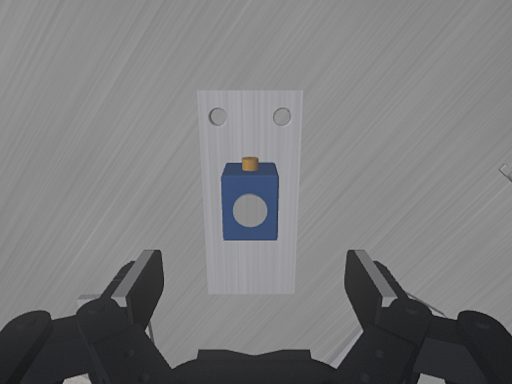

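```bash
python3 - <<'E'
from h import *
P=np.load("w1.npy",allow_pickle=True).item();T=robot.camera_params("top");S=robot.camera_params("scene")
c=np.array([onz(P,p,10) for p in [(197,90.5),(303,90.5),(295.5,294),(208.5,294)]])
print(c,c.mean(0),[np.linalg.norm(c[i]-c[i-1]) for i in range(4)])
d=c[0]+c[1]-c[2]-c[3];print("yaw",np.degrees(np.arctan2(d[1],d[0])))
h=[onz(P,(283,117),10),onz(P,(217.7,117),10)];print(h,np.linalg.norm(h[0]-h[1]))
e=h[0]-h[1];print(np.degrees(np.arctan2(e[1],e[0]))+90)
f=lambda p,k,o:((p[0]+.5)/k-.5+o[0],(p[1]+.5)/k-.5+o[1])
print(onz(P,(250,210.5),55),tri([(P,(250,210.5)),(T,f((580,223),5,(230,180))),(S,f((228,103),6,(170,130)))]))
E
```

```text
[[ 430.92 -284.49   10.  ]
 [ 494.27 -235.59   10.  ]
 [ 605.82 -377.38   10.  ]
 [ 541.69 -426.76   10.  ]] [ 518.18 -331.05   10.  ] [np.float64(180.31325459054273), np.float64(80.02818033376786), np.float64(180.40961939554492), np.float64(80.93991659863383)]
yaw 128.04774213445555
[array([ 494.7 , -259.95,   10.  ]), array([ 454.69, -290.83,   10.  ])] 50.54096746382598
127.65692721245593
[ 511.28 -322.88   55.  ] (array([ 512.18, -321.68,   55.73]), [np.float64(1.440365465772935), np.float64(1.5019877196906406), np.float64(0.4082583469593402)])
```

Call:
servo_tool --deltas '[[[1.5,-0.06,0.04,0,0,0,100],[2.8,-0.06,0.04,0,0,0,100],[3.6,-0.06,0.04,0,0,0,100],[3.95,-0.06,0.04,0,0,0,100],[3.95,-0.06,0.04,0,0,0,100]]]'

```text
clock: 2.08
position: [512.3, -322.4, 90.4]
tool_rot: [0.712, 1.453, -0.71]
wrist_force: [0.9, -0.4, -0.5]
opening: 85.7
```

```bash
python3 - <<'E'
from h import *
plan((511.8,-322.2,90),37.9)
E
```

```text
t 2.08 pos [ 512.3  -322.43   90.44] phi 37.8 F [ 0.91 -0.4  -0.47] open 85.7 j [-0.73  0.39  1.87  0.    0.88 -1.39]
shift [ 0.02 -0.01 -0.02] rot [-0.01 -0.01 -0.  ]
```

Close on the head.

Call:
servo_tool --deltas '[[[0,0,0,0,0,0,40],[0,0,0,0,0,0,40],[0,0,0,0,0,0,20],[0,0,0,0,0,0,20],[0,0,0,0,0,0,20]]]' --newtons 70

```text
clock: 2.7
position: [512.8, -323.1, 91.7]
tool_rot: [0.711, 1.451, -0.71]
wrist_force: [-0.8, -0.7, 6.6]
opening: 39.1
```

Call:
servo_tool --deltas '[[[0,0,0,0,0,0,20],[0,0,0,0,0,0,20]]]'

```text
clock: 2.95
position: [512.9, -323.1, 91.7]
tool_rot: [0.711, 1.451, -0.71]
wrist_force: [0.3, -1.0, 2.6]
opening: 38.8
```

Call:
servo_tool --deltas '[[[-0.3,0,0,0,0,0,20],[-0.8,0,0,0,0,0,20],[-1.6,0,0,0,0,0,20],[-2.6,0,0,0,0,0,20],[-3.0,0,0,0,0,0,20]]]'

```text
clock: 3.58
position: [513.7, -323.8, 169.9]
tool_rot: [0.71, 1.446, -0.711]
wrist_force: [0.6, -0.7, -4.2]
opening: 39.1
```

```bash
python3 - <<'E'
from h import *
# seated head position; offset of grasp in plate frame handled later
plan((620.7,168.9,195),84.1)
P=robot.camera_params("wrist");im=robot.capture("wrist");cv2.imwrite("pics/w2.png",im[:,:,::-1])
np.save("w2.npy",P,allow_pickle=True)
E
```

```text
t 3.58 pos [ 513.72 -323.82  169.85] phi 37.8 F [ 0.6  -0.7  -4.23] open 39.1 j [-0.73  0.28  1.85  0.    1.01 -1.39]
shift [ -1.04  15.46 -12.94] rot [-5.79  0.04  0.  ]
```

View pics/w2.png

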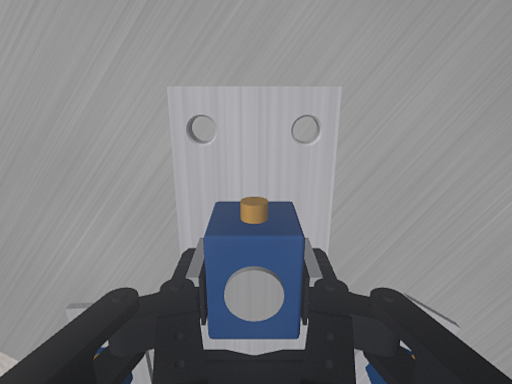

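```bash
python3 - <<'E'
from h import *
P=np.load("w2.npy",allow_pickle=True).item()
s=robot.read_state();R0=R.from_rotvec(s["tool_rot"]).as_matrix();p0=s["position"]
zt=p0[2]-81.7
h=[onz(P,(305.7,129),zt),onz(P,(202.3,129),zt)];print(h,np.linalg.norm(h[0]-h[1]))
for q in h: print("tool",R0.T@(q-p0))
e=h[0]-h[1];print("plate yaw",np.degrees(np.arctan2(e[1],e[0]))+90-360*0, "phi",phinow())
c=[onz(P,p,zt) for p in [(167,86.5),(340.5,86.5)]];print(c,np.linalg.norm(c[0]-c[1]));
for q in c: print("tool",R0.T@(q-p0))
print("disc",R0.T@(onz(P,(254,294),p0[2]-91.7+55)-p0))
plan((680.4,162.8,175),84.1)
E
```

```text
[array([ 495.86, -260.46,   88.74]), array([ 457.09, -290.48,   88.74])] 49.02874475457767
tool [ 81.4   24.52 -61.65]
tool [ 81.31 -24.51 -61.7 ]
plate yaw 127.75064358167397 phi 37.81
[array([ 433.47, -284.6 ,   88.74]), array([ 495.89, -236.23,   88.74])] 78.97451946824427
tool [ 81.18 -39.57 -80.83]
tool [ 81.32  39.4  -80.78]
disc [36.69 -0.1  -2.2 ]
t 3.62 pos [ 513.88 -323.94  170.44] phi 37.81 F [ 0.7  -0.09 -3.18] open 39.0 j [-0.73  0.28  1.85  0.    1.01 -1.39]
shift [ -0.22  17.2  -11.3 ] rot [-5.79  0.04  0.  ]
```

Call:
servo_tool --deltas '[[[-0.6,2.0,-1.3,-0.6,0,0,20],[-1.2,5.0,-3.0,-1.6,0,0,20],[-1.2,8.0,-5.0,-2.6,0,0,20],[-1.2,10.0,-6.5,-3.6,0,0,20],[-1.2,12.0,-8.0,-4.4,0,0,20]]]'

```text
clock: 4.25
position: [613.6, -30.1, 199.1]
tool_rot: [0.228, 1.554, -0.232]
wrist_force: [0.7, -1.5, -4.4]
opening: 39.0
```

```bash
python3 - <<'E'
from h import *
plan((680.4,162.8,175),84.1)
E
```

```text
t 4.25 pos [613.63 -30.05 199.14] phi 73.22 F [ 0.65 -1.48 -4.44] open 39.0 j [-0.21  0.26  1.81 -0.    1.07 -1.49]
shift [0.95 8.16 0.32] rot [-1.36  0.03  0.02]
```

Call:
servo_tool --deltas '[[[0.2,1.6,0.1,-0.3,0,0,20],[0.4,3.6,0.2,-0.7,0,0,20],[0.7,5.6,0.3,-1.0,0,0,20],[0.95,7.2,0.3,-1.3,0,0,20],[0.95,8.1,0.3,-1.36,0.03,0,20]]]'

```text
clock: 4.88
position: [678.6, 163.5, 173.2]
tool_rot: [0.077, 1.573, -0.082]
wrist_force: [0.2, -0.8, -4.6]
opening: 39.1
```

Call:
servo_tool --deltas '[[[0,0,0,0,0,0,20],[0,0,0,0,0,0,20]]]'

```text
clock: 5.12
position: [678.3, 162.6, 172.8]
tool_rot: [0.077, 1.574, -0.083]
wrist_force: [0.2, -0.6, -4.5]
opening: 39.3
```

```bash
python3 - <<'E'
from h import *
plan((680.4,162.8,175),84.1)
P=robot.camera_params("wrist");im=robot.capture("wrist");cv2.imwrite("pics/w3.png",im[:,:,::-1])
np.save("w3.npy",P,allow_pickle=True)
E
```

```text
t 5.12 pos [678.28 162.57 172.79] phi 84.16 F [ 0.19 -0.61 -4.45] open 39.3 j [ 0.09  0.46  1.6  -0.    1.08 -1.38]
shift [-0.09  0.02  0.08] rot [ 0.01 -0.03  0.03]
```

View pics/w3.png

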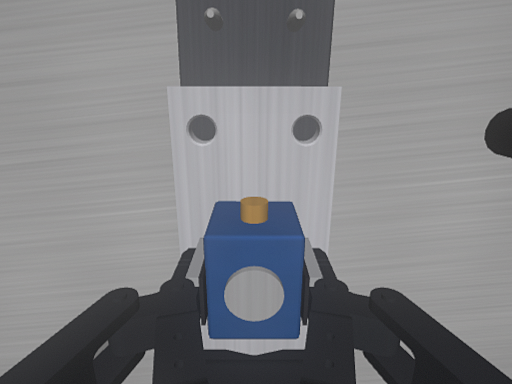

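```bash
python3 - <<'E'
from h import *
crop("pics/w3.png",160,0,190,150,4,"pics/w3c.png")
E
```

```text
(no output)
```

View pics/w3c.png

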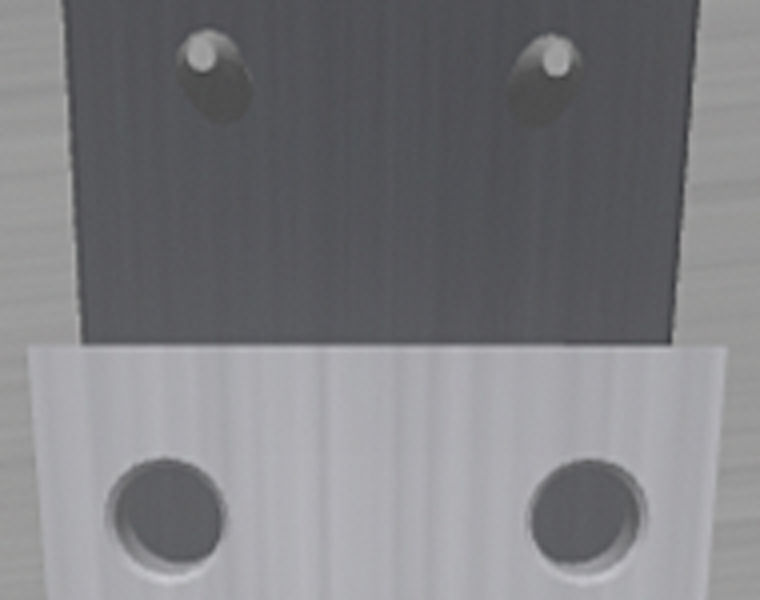

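```bash
cat > rel.py <<'E'
from h import *
def rel(P,pins,holes,s,ztop_off=81.7):
    R0=R.from_rotvec(s["tool_rot"]).as_matrix();p0=s["position"]
    zt=p0[2]-ztop_off
    f=lambda q:R0.T@(q-p0)
    pp=[onz(P,u,44) for u in pins];hh=[onz(P,u,zt) for u in holes]
    print("pins",pp,np.linalg.norm(pp[0]-pp[1]),"holes sp",np.linalg.norm(hh[0]-hh[1]))
    pt=[f(q) for q in pp];ht=[f(q) for q in hh];print("tool pins",pt,"holes",ht)
    e=pp[0]-pp[1];g=hh[0]-hh[1];print("yaw pins",np.degrees(np.arctan2(e[1],e[0])),"holes",np.degrees(np.arctan2(g[1],g[0])))
    d=sum(pt)/2-sum(ht)/2;print("pins mid - holes mid in tool y,z mm",d, "units",d/25)
E
python3 - <<'E'
from rel import *
P=np.load("w3.npy",allow_pickle=True).item()
rel(P,[(298.9,13.9),(210.4,12.9)],[(306.6,129.6),(201.5,129.6)],robot.read_state())
E
```

```text
pins [array([561.34, 200.01,  44.  ]), array([555.71, 150.47,  44.  ])] 49.85555500034181 holes sp 50.165098185345144
tool pins [array([ 129.41,   26.07, -119.79]), array([ 129.59,  -23.78, -120.33])] holes [array([ 81.84,  25.84, -61.11]), array([ 82.03, -24.33, -61.09])]
yaw pins 83.50751573267135 holes 84.14966052491229
pins mid - holes mid in tool y,z mm [ 47.57   0.39 -58.96] units [ 1.9   0.02 -2.36]
```

Call:
servo_tool --deltas '[[[0,0,-0.6,0,0,0,20],[0.3,0,-1.4,0,0,0,20],[0.7,0,-2.1,0,0,0,20],[0.9,0.02,-2.36,0,-0.03,0.03,20],[0.9,0.02,-2.36,0,-0.03,0.03,20]]]'

```text
clock: 5.8
position: [619.4, 168.0, 150.6]
tool_rot: [0.081, 1.569, -0.081]
wrist_force: [-0.1, -0.2, -4.4]
opening: 39.1
```

Call:
servo_tool --deltas '[[[0.1,0,0,0,0,0,20],[0.1,0,0,0,0,0,20]]]'

```text
clock: 6.05
position: [620.1, 167.7, 148.4]
tool_rot: [0.082, 1.568, -0.081]
wrist_force: [-0.5, -0.2, -5.0]
opening: 38.9
```

```bash
python3 - <<'E'
from h import *
plan((620.7,168.9,138),84)
P=robot.camera_params("wrist");im=robot.capture("wrist");cv2.imwrite("pics/w4.png",im[:,:,::-1])
np.save("w4.npy",P,allow_pickle=True)
print(proj(P,(561.34,200.01,44)),proj(P,(555.71,150.47,44)))
crop("pics/w4.png",160,50,190,150,4,"pics/w4c.png")
E
```

```text
t 6.05 pos [620.09 167.69 148.41] phi 84.05 F [-0.53 -0.25 -5.01] open 38.9 j [ 0.11  0.38  1.76  0.    1.   -1.36]
shift [0.42 0.05 0.02] rot [ 0.01  0.01 -0.  ]
[300.86 122.71] [209.29 121.91]
```

View pics/w4c.png

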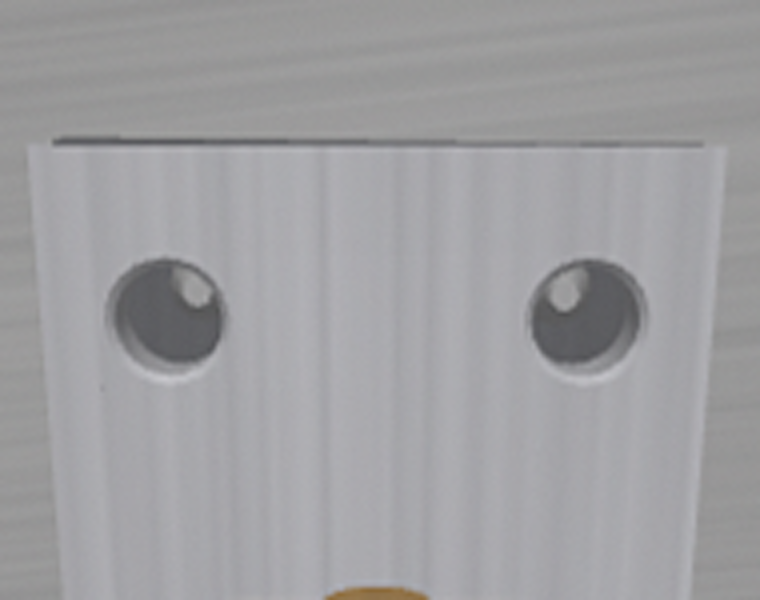

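```bash
python3 - <<'E'
from rel import *
P=np.load("w4.npy",allow_pickle=True).item()
rel(P,[(300.9,123.2),(208.9,122.7)],[(306.6,129.6),(201.5,129.6)],robot.read_state())
E
```

```text
pins [array([561.6 , 200.01,  44.  ]), array([556.11, 150.2 ,  44.  ])] 50.121439318842 holes sp 50.15049898451028
tool pins [array([104.33,  25.96, -61.49]), array([104.32, -24.16, -61.8 ])] holes [array([ 81.67,  25.48, -60.8 ]), array([ 81.65, -24.67, -60.83])]
yaw pins 83.70418012181824 holes 84.00927697785174
pins mid - holes mid in tool y,z mm [22.67  0.5  -0.83] units [ 0.91  0.02 -0.03]
```

Call:
servo_tool --deltas '[[[0.1,0.03,-0.03,0.04,0,0,20],[0.25,0.03,-0.03,0.04,0,0,20],[0.4,0.03,-0.03,0.04,0,0,20],[0.55,0.03,-0.03,0.04,0,0,20],[0.55,0.03,-0.03,0.04,0,0,20]]]'

```text
clock: 6.72
position: [619.0, 168.6, 133.9]
tool_rot: [0.086, 1.57, -0.086]
wrist_force: [0.1, -0.0, -5.0]
opening: 39.4
```

```bash
python3 - <<'E'
from h import *
plan((620.7,168.9,112),83.9)
P=robot.camera_params("wrist");im=robot.capture("wrist");cv2.imwrite("pics/w5.png",im[:,:,::-1])
np.save("w5.npy",P,allow_pickle=True)
crop("pics/w5.png",160,50,190,150,4,"pics/w5c.png")
E
```

```text
t 6.72 pos [618.99 168.6  133.95] phi 83.74 F [ 0.07 -0.02 -4.98] open 39.4 j [ 0.11  0.4   1.77  0.    0.98 -1.35]
shift [0.88 0.02 0.07] rot [-0.02 -0.   -0.  ]
```

View pics/w5c.png

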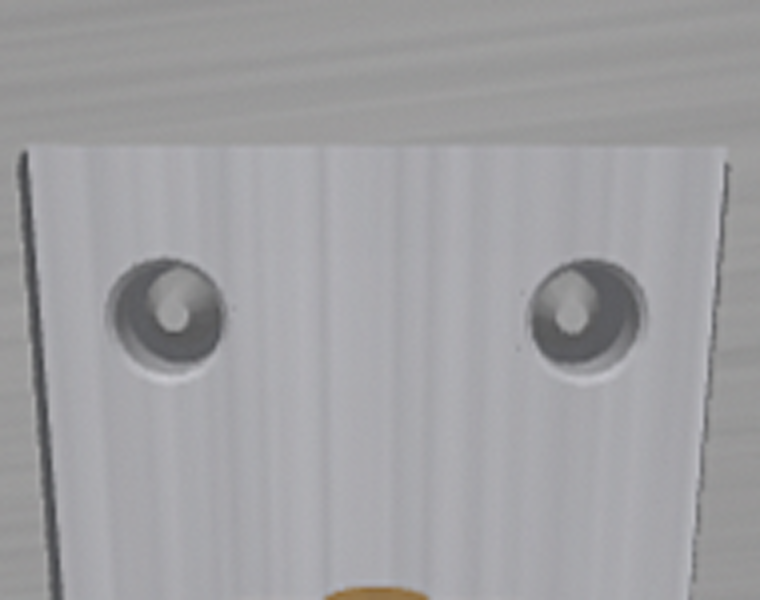

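```bash
python3 - <<'E'
from rel import *
P=np.load("w5.npy",allow_pickle=True).item()
g=lambda p:((p[0]+.5)/4-.5+160,(p[1]+.5)/4-.5+50)
rel(P,[g((573,317)),g((175,316))],[g((588,320)),g((167,320))],robot.read_state())
E
```

```text
pins [array([561.76, 200.07,  44.  ]), array([556.15, 150.37,  44.  ])] 50.02153679172561 holes sp 50.12668865422491
tool pins [array([ 90.27,  24.99, -60.51]), array([ 90.26, -25.03, -60.67])] holes [array([ 81.7 ,  25.48, -61.18]), array([ 81.69, -24.65, -61.21])]
yaw pins 83.55746264144484 holes 83.6995956900503
pins mid - holes mid in tool y,z mm [ 8.57 -0.43  0.6 ] units [ 0.34 -0.02  0.02]
```

Call:
servo_tool --deltas '[[[0.0,-0.02,0.02,0,0,0,20],[0.15,-0.02,0.02,0,0,0,20],[0.3,-0.02,0.02,0,0,0,20],[0.45,-0.02,0.02,0,0,0,20],[0.55,-0.02,0.02,0,0,0,20]]]'

```text
clock: 7.4
position: [619.4, 168.0, 120.0]
tool_rot: [0.086, 1.57, -0.086]
wrist_force: [0.4, -0.4, -4.3]
opening: 39.2
```

```bash
python3 - <<'E'
from h import *
plan((619.0,168.6,112),83.7)
E
```

```text
t 7.4 pos [619.43 168.04 119.99] phi 83.73 F [ 0.4  -0.37 -4.33] open 39.2 j [ 0.11  0.42  1.77  0.    0.95 -1.35]
shift [ 0.32  0.02 -0.02] rot [ 0. -0. -0.]
```

No jam; continue.

Call:
servo_tool --deltas '[[[0.1,0,0,0,0,0,20],[0.18,0,0,0,0,0,20],[0.24,0,0,0,0,0,20],[0.28,0,0,0,0,0,20],[0.3,0,0,0,0,0,20]]]'

```text
clock: 8.02
position: [619.5, 168.1, 112.5]
tool_rot: [0.086, 1.57, -0.086]
wrist_force: [0.5, 1.0, -4.2]
opening: 39.2
```

Call:
servo_tool --deltas '[[[0.02,0,0,0,0,0,20],[0.04,0,0,0,0,0,20]]]'

```text
clock: 8.28
position: [619.5, 168.1, 111.8]
tool_rot: [0.086, 1.569, -0.086]
wrist_force: [-1.5, -0.2, -2.5]
opening: 39.1
```

Call:
servo_tool --deltas '[[[0.02,0,0,0,0,0,20],[0.04,0,0,0,0,0,20],[0.06,0,0,0,0,0,20],[0.06,0,0,0,0,0,20]]]'

```text
clock: 8.78
position: [619.9, 168.1, 111.8]
tool_rot: [0.086, 1.569, -0.086]
wrist_force: [-5.0, -0.9, 4.2]
opening: 38.8
```

```bash
python3 - <<'E'
from h import *
plan((619.0,168.6,112),83.7)
im=robot.capture("wrist");cv2.imwrite("pics/w6.png",im[:,:,::-1])
crop("pics/w6.png",160,50,190,150,4,"pics/w6c.png")
E
```

```text
t 8.78 pos [619.86 168.14 111.77] phi 83.74 F [-5.05 -0.88  4.18] open 38.8 j [ 0.11  0.43  1.77  0.    0.94 -1.35]
shift [-0.01  0.01 -0.04] rot [ 0.01 -0.   -0.  ]
```

View pics/w6c.png

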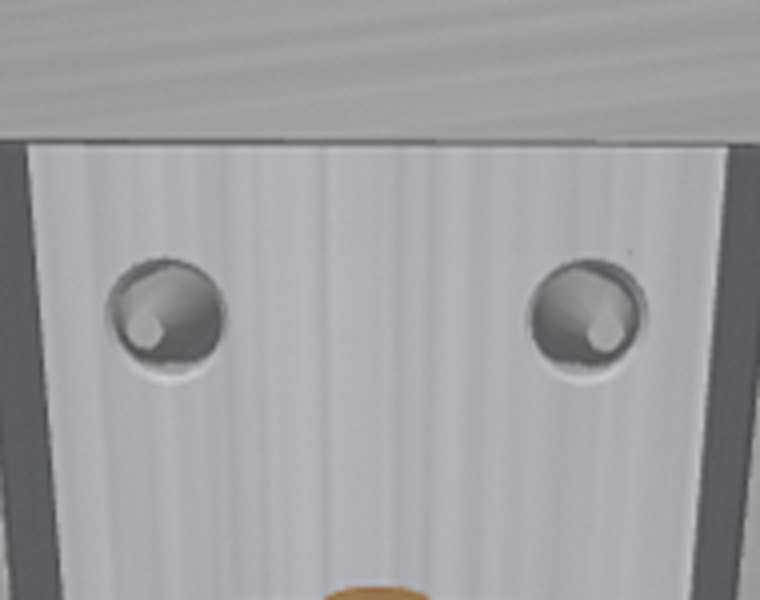

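Call:
servo_tool --deltas '[[[0,0,0,0,0,0,55],[0,0,0,0,0,0,75],[0,0,0,0,0,0,85],[0,0,0,0,0,0,85]]]'

```text
clock: 9.32
position: [620.0, 168.1, 111.7]
tool_rot: [0.086, 1.569, -0.086]
wrist_force: [0.2, -0.6, 0.3]
opening: 72.6
```

Call:
servo_tool --deltas '[[[-1.0,0,0,0,0,0,85],[-2.5,0,0,0,0,0,85],[-3.8,0,0,0,0,0,85],[-3.8,0,0,0,0,0,85]]]'

```text
clock: 9.82
position: [621.8, 168.3, 210.6]
tool_rot: [0.087, 1.561, -0.085]
wrist_force: [0.8, 1.3, 0.5]
opening: 72.7
```

```bash
python3 - <<'E'
from h import *
plan((471,-125,160),-53)
P=robot.camera_params("wrist");np.save("w7.npy",P,allow_pickle=True)
im=robot.capture("wrist");cv2.imwrite("pics/w7.png",im[:,:,::-1])
E
```

```text
t 9.82 pos [621.8  168.35 210.61] phi 83.75 F [0.8  1.33 0.46] open 72.7 j [ 0.11  0.3   1.73  0.    1.1  -1.35]
shift [  1.97 -12.32  -4.73] rot [17.09  0.01 -0.07]
```

View pics/w7.png

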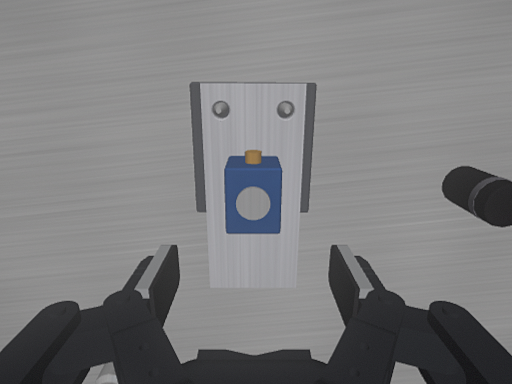

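```bash
python3 - <<'E'
from h import *
P=np.load("w7.npy",allow_pickle=True).item();T=robot.camera_params("top")
c=np.array([onz(P,p,30) for p in [(200,83),(316,83),(298,288.5),(208.5,288.5)]])
print(c,[np.linalg.norm(c[i]-c[i-1]) for i in range(4)])
m1=(c[0]+c[1])/2;m2=(c[2]+c[3])/2;print(m1,m2,np.degrees(np.arctan2(*(m1-m2)[1::-1])))
print("disc",onz(P,(253,203.5),75))
print("can",onz(T,(100,169),58),"ref",onz(T,(228,117),66))
E
python3 - <<'E'
from h import *
crop("pics/w7.png",180,60,150,240,3,"pics/w7c.png")
E
```

```text
[[535.67 137.89  30.  ]
 [545.22 224.56  30.  ]
 [725.03 199.23  30.  ]
 [715.75 116.2   30.  ]] [np.float64(181.38313514007316), np.float64(87.19906860441861), np.float64(181.58831501756146), np.float64(83.53890043120693)]
[540.44 181.22  30.  ] [720.39 157.72  30.  ] 172.55731085058807
disc [619.31 168.68  75.  ]
can [648.78 355.63  58.  ] ref [802.87   8.67  66.  ]
```

View pics/w7c.png

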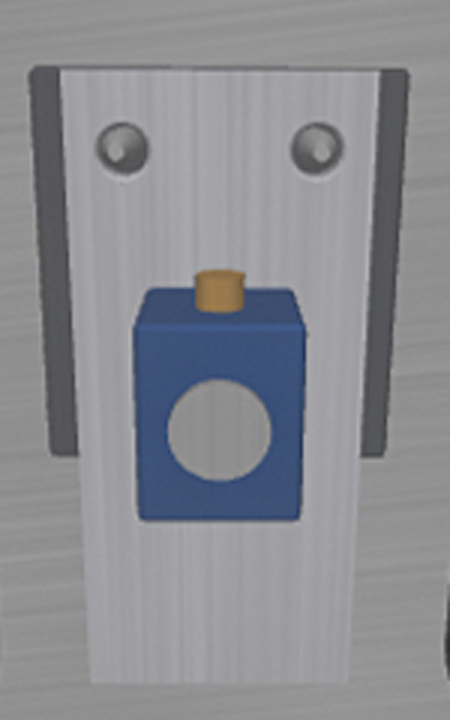

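```bash
python3 - <<'E'
from h import *
P=np.load("w7.npy",allow_pickle=True).item()
c=np.array([onz(P,p,30) for p in [(200.8,83.8),(306.8,83.8),(296.2,287.5),(210.2,287.5)]])
print(c,[np.linalg.norm(c[i]-c[i-1]) for i in range(4)])
m1=(c[0]+c[1])/2;m2=(c[2]+c[3])/2;print(m1,m2,np.degrees(np.arctan2(*(m1-m2)[1::-1])))
plan((475,-120,200),-53)
E
```

```text
[[536.3  138.39  30.  ]
 [545.03 217.65  30.  ]
 [723.75 197.63  30.  ]
 [714.85 117.95  30.  ]] [np.float64(179.71434199939256), np.float64(79.73798146123983), np.float64(179.83791830282064), np.float64(80.1776237910912)]
[540.66 178.02  30.  ] [719.3  157.79  30.  ] 173.53843465896898
t 9.88 pos [620.59 168.2  208.05] phi 83.75 F [-0.41 -0.91 -0.84] open 72.5 j [ 0.11  0.31  1.74  0.    1.1  -1.35]
shift [  0.3  -12.09  -4.53] rot [17.09  0.   -0.03]
```

Call:
servo_tool --deltas '[[[0.2,-12.1,-4.5,17.1,0,0,85],[0.2,-12.1,-4.5,17.1,0,0,85],[0.2,-12.1,-4.5,17.1,0,0,85],[0.2,-12.1,-4.5,17.1,0,0,85],[0.2,-12.1,-4.5,17.1,0,0,85]]]'

```text
clock: 10.5
position: [478.2, -112.5, 200.6]
tool_rot: [0.821, 1.413, -0.819]
wrist_force: [0.7, -0.5, -0.1]
opening: 72.5
```

```bash
python3 - <<'E'
from h import *
plan((475,-120,200),-53)
E
```

```text
t 10.5 pos [ 478.2  -112.49  200.59] phi 29.69 F [ 0.72 -0.51 -0.14] open 72.5 j [-0.44 -0.01  2.11  0.    1.05 -0.96]
shift [ 0.02 -0.26  0.2 ] rot [10.34 -0.02  0.02]
```

Call:
servo_tool --deltas '[[[0,-0.3,0.2,10.3,0,0,85],[0,-0.3,0.2,10.3,0,0,85],[0,-0.3,0.2,10.3,0,0,85],[0,-0.3,0.2,10.3,0,0,85],[0,-0.3,0.2,10.3,0,0,85]]]'

```text
clock: 11.12
position: [473.1, -120.1, 198.4]
tool_rot: [1.511, 0.986, -1.514]
wrist_force: [0.2, 0.3, -0.2]
opening: 72.9
```

```bash
python3 - <<'E'
from h import *
plan((475,-120,200),-53)
E
```

```text
t 11.12 pos [ 473.11 -120.14  198.4 ] phi -24.06 F [ 0.2   0.33 -0.18] open 72.9 j [-0.46 -0.01  2.11  0.    1.04 -0.04]
shift [-0.06  0.07 -0.04] rot [3.62 0.   0.04]
```

Call:
servo_tool --deltas '[[[0,0,0,1.2,0,0,85],[0,0,0,2.5,0,0,85],[0,0,0,3.6,0,0,85],[0,0,0,3.6,0,0,85]]]'

```text
clock: 11.62
position: [472.2, -119.7, 196.6]
tool_rot: [1.845, 0.63, -1.855]
wrist_force: [-0.3, 1.0, -0.5]
opening: 72.5
```

```bash
python3 - <<'E'
from h import *
plan((475,-120,200),-53)
P=robot.camera_params("wrist");np.save("w8.npy",P,allow_pickle=True)
im=robot.capture("wrist");cv2.imwrite("pics/w8.png",im[:,:,::-1])
E
```

```text
t 11.62 pos [ 472.24 -119.73  196.57] phi -52.75 F [-0.34  0.98 -0.52] open 72.5 j [-0.46 -0.01  2.11  0.    1.04  0.46]
shift [-0.14  0.07 -0.08] rot [0.03 0.02 0.06]
```

View pics/w8.png

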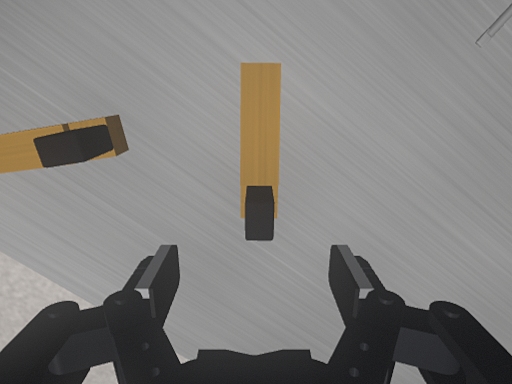

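```bash
python3 - <<'E'
from h import *
im=cv2.imread("pics/w8.png")[50:250,215:305];im=np.clip(im.astype(float)*2.2,0,255).astype(np.uint8)
cv2.imwrite("pics/w8c.png",cv2.resize(im,None,fx=3,fy=3,interpolation=cv2.INTER_CUBIC))
E
```

```text
(no output)
```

View pics/w8c.png

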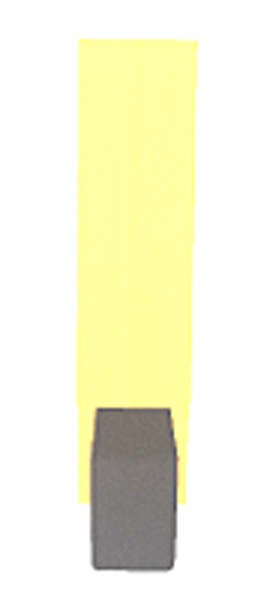

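```bash
python3 - <<'E'
from h import *
P=np.load("w8.npy",allow_pickle=True).item()
g=np.array([onz(P,p,68) for p in [(245.3,201.3),(273.3,201.3),(272.7,239.7),(245.7,239.7)]])
print(g,g.mean(0),[np.linalg.norm(g[i]-g[i-1]) for i in range(4)])
t=np.array([onz(P,p,14) for p in [(241.3,63),(280.7,63)]]);print(t,t.mean(0),np.linalg.norm(t[0]-t[1]))
d=t.mean(0)-g.mean(0);print(np.linalg.norm(d[:2]),np.degrees(np.arctan2(d[1],d[0])))
T=robot.camera_params("top");print(tri([(T,(274.0,238.7)),(P,(259.2,220.5))]))
E
```

```text
[[ 473.38 -109.73   68.  ]
 [ 484.78 -124.64   68.  ]
 [ 462.17 -141.97   68.  ]
 [ 450.71 -127.     68.  ]] [ 467.76 -125.83   68.  ] [np.float64(28.509421061703694), np.float64(18.765353967994965), np.float64(28.48809623080239), np.float64(18.851024526647027)]
[[542.61 -52.09  14.  ]
 [560.34 -75.47  14.  ]] [551.48 -63.78  14.  ] 29.341946951473375
104.210652013399 36.547504438090485
(array([ 469.63, -124.69,   72.44]), [np.float64(0.3032343770721785), np.float64(0.3032343770721985)])
```

```bash
python3 - <<'E'
from h import *
plan((468,-125.8,106),-53.4)
E
```

```text
t 11.68 pos [ 472.37 -119.8   196.88] phi -52.71 F [ 0.28 -0.38 -0.88] open 72.8 j [-0.46 -0.01  2.11  0.    1.04  0.46]
shift [3.64 0.11 0.28] rot [0.09 0.02 0.06]
```

Call:
servo_tool --deltas '[[[1.0,0.11,0.28,0.09,0.02,0.06,70],[2.2,0.11,0.28,0.09,0.02,0.06,70],[3.2,0.11,0.28,0.09,0.02,0.06,70],[3.64,0.11,0.28,0.09,0.02,0.06,70],[3.64,0.11,0.28,0.09,0.02,0.06,70]]]'

```text
clock: 12.3
position: [467.4, -125.6, 105.1]
tool_rot: [1.854, 0.615, -1.856]
wrist_force: [-0.2, -0.2, 0.3]
opening: 59.7
```

```bash
python3 - <<'E'
from h import *
plan((468,-125.8,106),-53.4)
E
```

```text
t 12.3 pos [ 467.39 -125.57  105.08] phi -53.37 F [-0.19 -0.18  0.33] open 59.7 j [-0.47  0.14  2.16 -0.    0.84  0.46]
shift [-0.04  0.02 -0.01] rot [0.   0.01 0.01]
```

Call:
servo_tool --deltas '[[[0,0,0,0,0,0,25],[0,0,0,0,0,0,15],[0,0,0,0,0,0,0],[0,0,0,0,0,0,0],[0,0,0,0,0,0,0]]]' --newtons 80

```text
clock: 12.92
position: [468.2, -126.0, 106.2]
tool_rot: [1.854, 0.613, -1.854]
wrist_force: [-1.4, -0.0, 5.5]
opening: 19.2
```

Call:
servo_tool --deltas '[[[0,0,0,0,0,0,0],[-0.4,0,0,0,0,0,0],[-1.2,0,0,0,0,0,0],[-2.4,0,0,0,0,0,0],[-3.0,0,0,0,0,0,0]]]'

```text
clock: 13.55
position: [468.2, -126.0, 182.4]
tool_rot: [1.855, 0.612, -1.853]
wrist_force: [-0.8, -1.1, -2.9]
opening: 19.0
```

```bash
python3 - <<'E'
from h import *
plan((700,-60,195),0)
P=robot.camera_params("wrist");np.save("w9.npy",P,allow_pickle=True)
im=robot.capture("wrist");cv2.imwrite("pics/w9.png",im[:,:,::-1])
E
```

```text
t 13.55 pos [ 468.21 -125.96  182.38] phi -53.36 F [-0.8  -1.06 -2.89] open 19.0 j [-0.47  0.    2.13 -0.    1.    0.46]
shift [-0.49  3.42 -9.01] rot [-6.67  0.   -0.01]
```

View pics/w9.png

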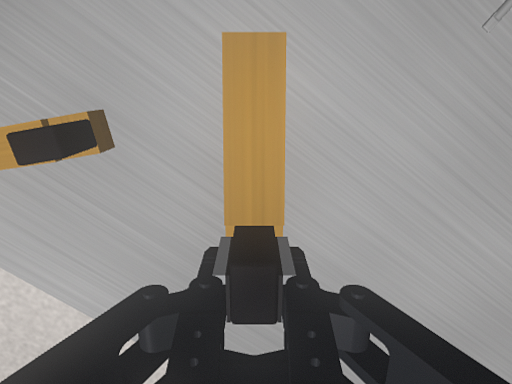

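```bash
python3 - <<'E'
from h import *
P=np.load("w9.npy",allow_pickle=True).item();s=robot.read_state();p0=s["position"];R0=R.from_rotvec(s["tool_rot"]).as_matrix()
t=[onz(P,p,p0[2]-106.2+14) for p in [(222,32),(286.5,32)]];print(np.linalg.norm(t[0]-t[1]))
for q in t:print(R0.T@(q-p0))
t=[onz(P,p,p0[2]-106.2+31) for p in [(224.5,226),(284.5,226)]];print(np.linalg.norm(t[0]-t[1]))
for q in t:print(R0.T@(q-p0))
E
```

```text
29.79231083422083
[  92.31  -16.1  -103.42]
[  92.43   13.69 -103.41]
29.881122136807246
[ 75.16 -16.03 -13.48]
[ 75.28  13.86 -13.44]
```

```bash
python3 - <<'E'
from h import *
plan((847.6,144.6,215),83.6)
E
```

```text
t 13.6 pos [ 469.   -126.3   183.95] phi -53.35 F [ 0.48  0.03 -0.74] open 19.0 j [-0.47  0.    2.13 -0.    1.    0.46]
shift [ -1.21   0.35 -18.62] rot [-17.12   0.03  -0.03]
```

Call:
servo_tool --deltas '[[[-0.8,0,-1.5,-1.3,0,0,0],[-1.2,0,-3.5,-2.6,0,0,0],[-1.2,0,-5.5,-3.9,0,0,0],[-1.2,0,-7.5,-5.2,0,0,0],[-1.2,0,-9.5,-6.5,0,0,0]]]'

```text
clock: 14.22
position: [660.0, 16.7, 212.6]
tool_rot: [1.221, 1.198, -1.222]
wrist_force: [0.2, -0.7, -2.4]
opening: 18.9
```

```bash
python3 - <<'E'
from h import *
plan((847.6,144.6,215),83.6)
E
```

```text
t 14.22 pos [659.95  16.66 212.56] phi -1.0 F [ 0.25 -0.68 -2.37] open 18.9 j [-0.13  0.34  1.69 -0.    1.12 -0.11]
shift [-0.1   7.42 -5.25] rot [-10.58   0.02   0.  ]
```

Call:
servo_tool --deltas '[[[-0.1,1.2,-0.8,-1.3,0,0,0],[-0.1,2.6,-1.8,-2.6,0,0,0],[-0.1,4.0,-2.8,-3.9,0,0,0],[-0.1,5.4,-3.8,-5.2,0,0,0],[-0.1,6.8,-4.8,-6.5,0,0,0]]]'

```text
clock: 14.85
position: [832.5, 134.4, 212.3]
tool_rot: [0.526, 1.506, -0.53]
wrist_force: [0.0, 0.4, -2.8]
opening: 18.7
```

```bash
python3 - <<'E'
from h import *
plan((847.6,144.6,215),83.6)
E
```

```text
t 14.85 pos [832.5  134.44 212.3 ] phi 51.34 F [ 0.    0.41 -2.75] open 18.7 j [ 0.04  0.73  1.13 -0.    1.28 -0.85]
shift [-0.11  0.69  0.22] rot [-4.03 -0.    0.02]
```

Call:
servo_tool --deltas '[[[0,0.4,0.1,-1.3,0,0,0],[0,0.7,0.2,-2.6,0,0,0],[0,0.7,0.2,-3.7,0,0,0],[0,0.7,0.2,-4.0,0,0,0],[0,0.7,0.2,-4.0,0,0,0]]]'

```text
clock: 15.48
position: [846.8, 145.0, 209.6]
tool_rot: [0.089, 1.574, -0.094]
wrist_force: [0.5, 0.5, -3.3]
opening: 18.8
```

```bash
python3 - <<'E'
from h import *
plan((847.6,144.6,130),83.6)
P=robot.camera_params("wrist");np.save("w10.npy",P,allow_pickle=True)
im=robot.capture("wrist");cv2.imwrite("pics/w10.png",im[:,:,::-1])
E
```

```text
t 15.47 pos [846.75 145.   209.57] phi 83.31 F [ 0.46  0.48 -3.28] open 18.8 j [ 0.05  0.77  1.07 -0.    1.31 -1.4 ]
shift [ 3.18 -0.    0.05] rot [-0.04 -0.03  0.02]
```

View pics/w10.png

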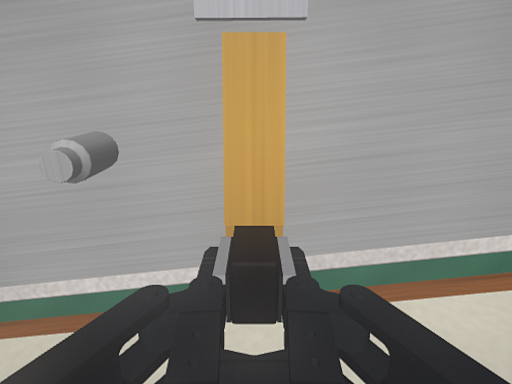

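```bash
python3 - <<'E'
from h import *
crop("pics/w10.png",170,0,160,60,5,"pics/w10c.png")
P=np.load("w10.npy",allow_pickle=True).item();s=robot.read_state();p0=s["position"];R0=R.from_rotvec(s["tool_rot"]).as_matrix()
t=[onz(P,p,30) for p in [(194.3,18.3),(307.3,18.3)]];print(t,(t[0]+t[1])/2,np.linalg.norm(t[0]-t[1]))
for q in t:print(R0.T@(q-p0))
E
```

```text
[array([714.75, 117.83,  30.  ]), array([724.18, 197.49,  30.  ])] [719.47 157.66  30.  ] 80.20905775066248
[ 180.69  -41.82 -127.26]
[ 180.44   38.39 -127.19]
```

View pics/w10c.png

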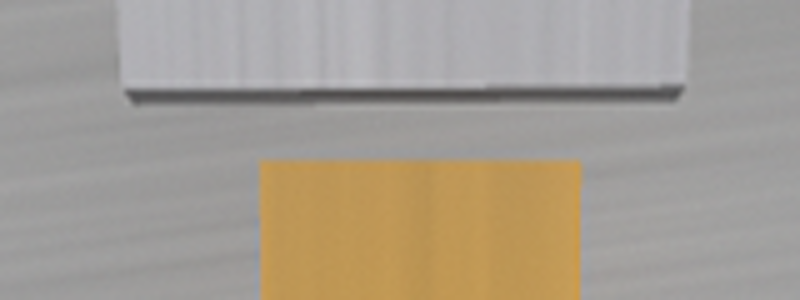

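Call:
servo_tool --deltas '[[[0.8,0,0.03,-0.05,-0.03,0.02,0],[2.0,0,0.03,-0.05,-0.03,0.02,0],[3.0,0,0.03,-0.05,-0.03,0.02,0],[3.7,-0.02,0.03,-0.05,-0.03,0.02,0],[3.9,-0.02,0.03,-0.05,-0.03,0.02,0]]]'

```text
clock: 16.15
position: [846.2, 144.0, 109.5]
tool_rot: [0.086, 1.573, -0.087]
wrist_force: [0.5, 0.2, -2.7]
opening: 19.1
```

```bash
python3 - <<'E'
from h import *
plan((847.6,144.6,106),83.7)
E
```

```text
t 16.15 pos [846.18 144.01 109.55] phi 83.69 F [ 0.49  0.25 -2.66] open 19.1 j [ 0.05  0.86  1.12 -0.    1.17 -1.41]
shift [0.14 0.03 0.05] rot [-0.   -0.03  0.01]
```

Call:
servo_tool --deltas '[[[0.06,0.02,0.02,0,-0.03,0.01,0],[0.1,0.02,0.03,0,-0.03,0.01,0],[0.13,0.02,0.03,0,-0.03,0.01,0],[0.15,0.02,0.03,0,-0.03,0.01,0],[0.16,0.02,0.03,0,-0.03,0.01,0]]]'

```text
clock: 16.77
position: [847.3, 144.4, 106.5]
tool_rot: [0.087, 1.567, -0.086]
wrist_force: [-0.1, -0.2, -1.0]
opening: 19.0
```

```bash
python3 - <<'E'
from h import *
plan((847.6,144.6,106),83.7)
P=robot.camera_params("wrist");np.save("w11.npy",P,allow_pickle=True)
im=robot.capture("wrist");cv2.imwrite("pics/w11.png",im[:,:,::-1])
im=robot.capture("scene");cv2.imwrite("pics/s11.png",im[:,:,::-1])
crop("pics/w11.png",150,0,220,150,3,"pics/w11c.png")
crop("pics/s11.png",240,170,180,110,4,"pics/s11c.png")
E
```

```text
t 16.77 pos [847.28 144.44 106.46] phi 83.69 F [-0.08 -0.16 -1.04] open 19.0 j [ 0.05  0.86  1.12  0.    1.16 -1.41]
shift [0.02 0.01 0.01] rot [-0.    0.01 -0.  ]
```

View pics/w11c.png

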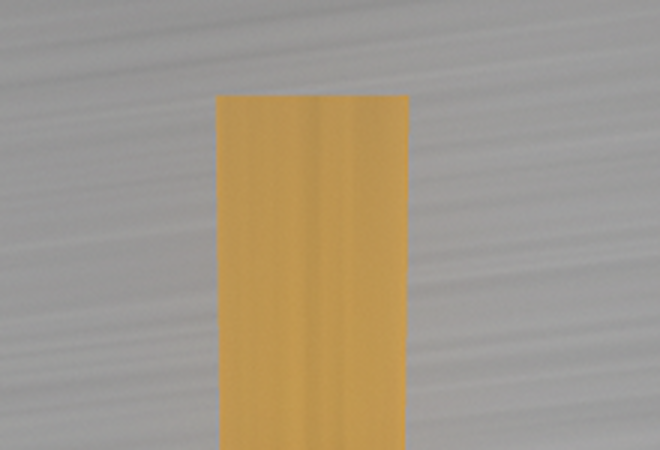

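View pics/s11c.png

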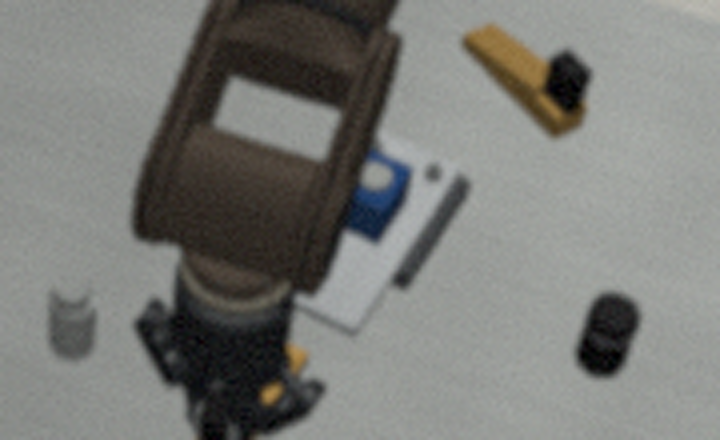

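Call:
servo_tool --deltas '[[[0.02,0,-0.3,0,0,0,0],[0.02,0,-0.8,0,0,0,0],[0.02,0,-1.3,0,0,0,0],[0.02,0,-1.7,0,0,0,0],[0.02,0,-1.9,0,0,0,0]]]'

```text
clock: 17.5
position: [799.7, 149.8, 106.5]
tool_rot: [0.087, 1.567, -0.086]
wrist_force: [1.1, -0.2, -1.5]
opening: 19.0
```

```bash
python3 - <<'E'
from h import *
xb=np.array([-np.cos(np.radians(6.3)),np.sin(np.radians(6.3)),0])
t=np.array([847.3,144.4,106.0])+xb*60
plan(t,83.7);s=robot.read_state();print("adv",(s["position"]-[847.3,144.4,106])@xb)
im=robot.capture("wrist");cv2.imwrite("pics/w12.png",im[:,:,::-1])
E
```

```text
t 17.5 pos [799.73 149.82 106.45] phi 83.7 F [ 1.13 -0.18 -1.48] open 19.0 j [ 0.06  0.76  1.28  0.    1.1  -1.4 ]
shift [ 0.02 -0.01 -0.48] rot [-0.    0.02 -0.01]
adv 47.87937041079899
```

View pics/w12.png

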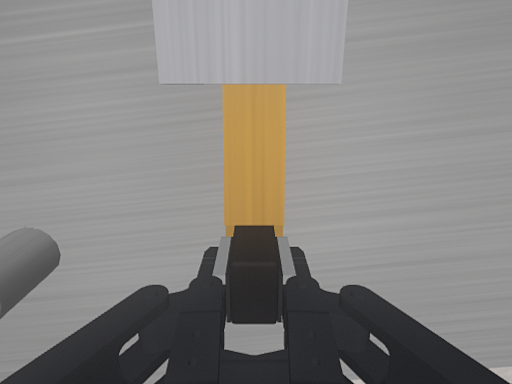

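Call:
servo_tool --deltas '[[[0.01,0,-0.1,0,0,0,0],[0.02,0,-0.2,0,0,0,0],[0.02,0,-0.3,0,0,0,0],[0.02,0,-0.4,0,0,0,0],[0.02,0,-0.5,0,0,0,0]]]'

```text
clock: 18.18
position: [787.7, 151.1, 106.6]
tool_rot: [0.087, 1.565, -0.086]
wrist_force: [5.2, -0.4, -0.1]
opening: 19.2
```

```bash
cat > m.py <<'E'
from h import *
import sys
xb=np.array([-np.cos(np.radians(6.3)),np.sin(np.radians(6.3)),0])
t=np.array([847.3,144.4,106.0])+xb*69.6
plan(t,83.7);s=robot.read_state();print("adv",(s["position"]-[847.3,144.4,106])@xb)
P=robot.camera_params("wrist");np.save(sys.argv[1]+".npy",P,allow_pickle=True)
im=robot.capture("wrist");cv2.imwrite(f"pics/{sys.argv[1]}.png",im[:,:,::-1])
crop(f"pics/{sys.argv[1]}.png",140,30,230,220,3,f"pics/{sys.argv[1]}c.png")
E
python3 m.py w13
```

```text
t 18.18 pos [787.74 151.08 106.61] phi 83.7 F [ 5.19 -0.38 -0.06] open 19.2 j [ 0.06  0.74  1.32  0.    1.08 -1.4 ]
shift [ 0.02 -0.   -0.39] rot [-0.    0.03 -0.01]
adv 59.930162010789644
```

View pics/w13c.png

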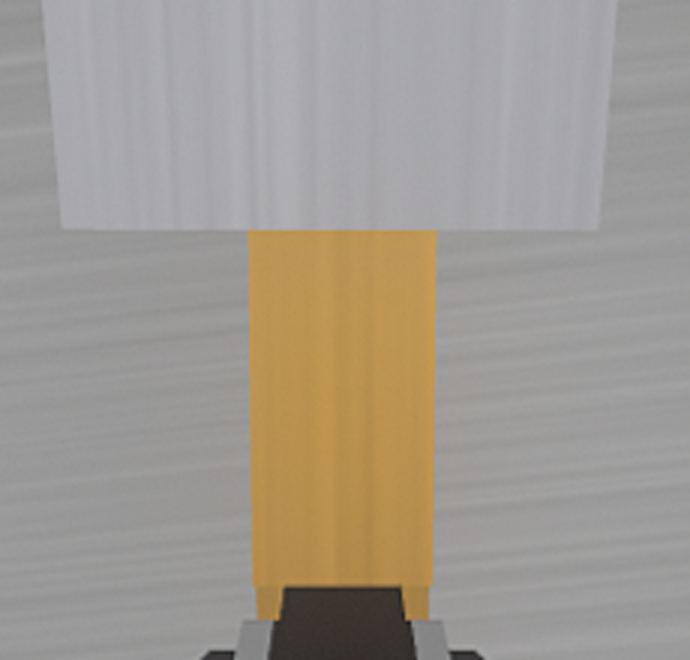

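```bash
cat > lip.py <<'E'
from h import *
import sys
def lip(name,l,r,z):
    P=np.load(name+".npy",allow_pickle=True).item();s=robot.read_state();p0=s["position"];R0=R.from_rotvec(s["tool_rot"]).as_matrix()
    c=-P["view"][:3,:3].T@P["view"][:3,3];print("cam tool",R0.T@(c-p0))
    g=lambda p:((p[0]+.5)/3-.5+140,(p[1]+.5)/3-.5+30)
    for zz in z:
        a,b=onz(P,g(l),zz),onz(P,g(r),zz);print("z",zz,"width",np.linalg.norm(a-b),"mid tool",R0.T@((a+b)/2-p0),"world",(a+b)/2)
E
python3 -c "
from lip import *
lip('w13',(62,229),(600,229),(30,31,32))"
```

```text
cam tool [-70.43   0.21 -79.02]
z 30 width 80.68998662196124 mid tool [ 76.23  -1.39 -71.59] world [716.3  157.72  30.  ]
z 31 width 80.13970490297366 mid tool [ 75.23  -1.37 -71.64] world [716.25 157.73  31.  ]
z 32 width 79.58942318398609 mid tool [ 74.23  -1.36 -71.69] world [716.2  157.75  32.  ]
```

Call:
servo_tool --deltas '[[[0.01,0,-0.1,0,0,0,0],[0.02,0,-0.2,0,0,0,0],[0.02,0,-0.3,0,0,0,0],[0.02,0,-0.4,0,0,0,0],[0.02,0,-0.45,0,0,0,0]]]'

```text
clock: 18.85
position: [776.5, 152.4, 106.5]
tool_rot: [0.087, 1.564, -0.086]
wrist_force: [5.2, -0.0, 1.3]
opening: 18.7
```

```bash
python3 m.py w14
```

```text
t 18.85 pos [776.52 152.39 106.53] phi 83.71 F [ 5.15 -0.04  1.3 ] open 18.7 j [ 0.07  0.72  1.35 -0.    1.07 -1.4 ]
shift [ 0.02 -0.01  0.07] rot [ 0.    0.04 -0.01]
adv 71.23250851676255
```

View pics/w14c.png

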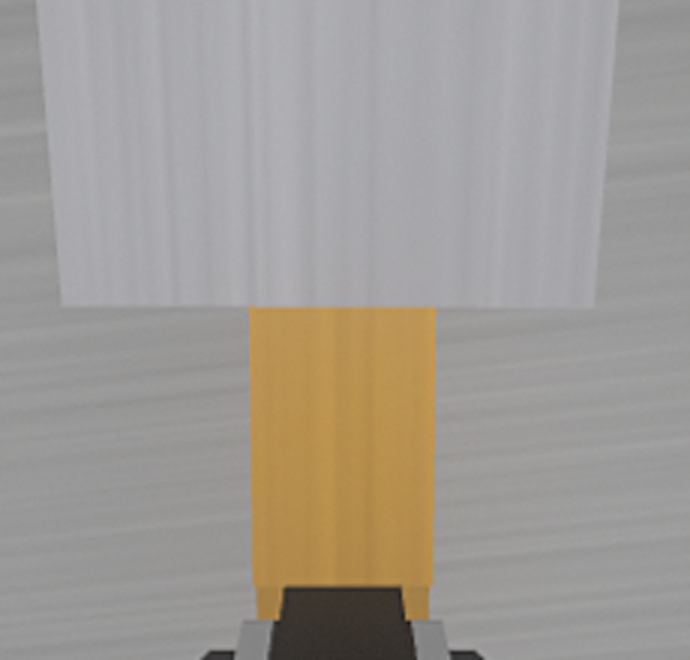

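```bash
python3 -c "
from lip import *
lip('w14',(62,306),(596,308),(31,32,33,34))
P=np.load('w14.npy',allow_pickle=True).item();s=robot.read_state();p0=s['position'];R0=R.from_rotvec(s['tool_rot']).as_matrix()
g=lambda p:((p[0]+.5)/3-.5+140,(p[1]+.5)/3-.5+30)
for z in (30,32):print('ridge',R0.T@(onz(P,g((342,586)),z)-p0))
"
```

```text
cam tool [-70.37   0.27 -79.28]
z 31 width 81.53165946758965 mid tool [ 75.26  -1.67 -60.49] world [716.49 157.4   31.  ]
z 32 width 80.97145226669552 mid tool [ 74.26  -1.65 -60.62] world [716.36 157.43  32.  ]
z 33 width 80.41124506580142 mid tool [ 73.26  -1.64 -60.75] world [716.23 157.45  33.  ]
z 34 width 79.85103786490728 mid tool [ 72.26  -1.63 -60.88] world [716.1  157.48  34.  ]
ridge [ 76.49   0.26 -13.53]
ridge [ 74.49   0.26 -14.43]
```

Call:
servo_tool --deltas '[[[0.02,0,-0.03,0,0,0,0],[0.02,0,-0.06,0,0,0,0],[0.02,0,-0.06,0,0,0,0]]]'

```text
clock: 19.27
position: [775.3, 152.5, 106.6]
tool_rot: [0.087, 1.563, -0.086]
wrist_force: [4.8, -1.0, 1.3]
opening: 19.1
```

```bash
python3 m.py w15; python3 - <<'E'
from h import *
for n in ("scene","top"):
    cv2.imwrite(f"pics/{n}15.png",robot.capture(n)[:,:,::-1])
crop("pics/scene15.png",240,170,180,110,4,"pics/s15c.png")
crop("pics/top15.png",90,80,200,150,4,"pics/t15c.png")
s=robot.read_state();print(s["position"],s["wrist_force"],s["clock"])
E
```

```text
t 19.27 pos [775.31 152.49 106.62] phi 83.71 F [ 4.75 -1.03  1.27] open 19.1 j [ 0.07  0.71  1.36 -0.    1.07 -1.39]
shift [ 0.03 -0.01  0.11] rot [ 0.    0.04 -0.01]
adv 72.43996987325554
[775.31 152.49 106.63] [ 5.42 -0.44  1.13] 19.425
```

View pics/w15c.png

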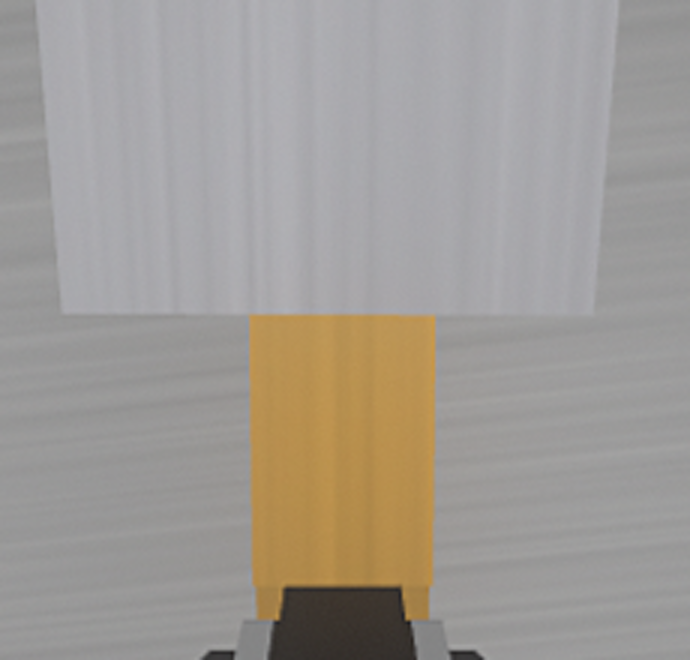

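View pics/s15c.png

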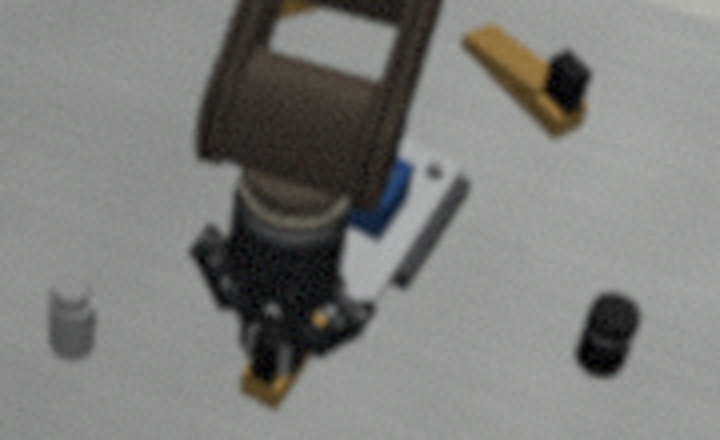

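View pics/t15c.png

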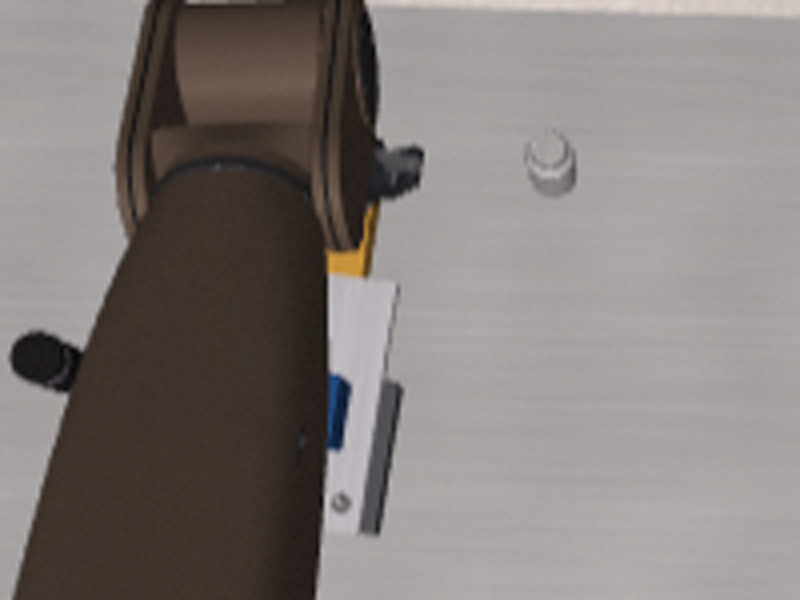

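```bash
python3 -c "
from lip import *
lip('w15',(62,314),(595,315.5),(32,33,34))
"
```

```text
cam tool [-70.38   0.29 -79.38]
z 32 width 81.02755446965764 mid tool [ 74.26  -1.72 -59.57] world [716.38 157.35  32.  ]
z 33 width 80.46688171143823 mid tool [ 73.26  -1.7  -59.7 ] world [716.24 157.37  33.  ]
z 34 width 79.9062089532188 mid tool [ 72.26  -1.69 -59.84] world [716.1 157.4  34. ]
```

```bash
python3 -c "
from station import robot
print(robot.sign_off())"
```

```text
the job is handed in; nothing more can be done
None
```

I lowered the largest plate over both pins until it rested flush and let go of it. I then carried the right-most wedge round to the plate's free end and pushed it under along the bench. I handed the job in at about 19.5 s, still gripping the wedge there.

- **Seating:** the tool height at contact was 111.8 mm, as expected for a flush plate. The wrist picture showed a pin through each hole, and the plate measured about 180 x 80 mm at 30 mm height.
- **Wedge:** the last wrist picture puts the tip about 44.3 mm past the plate's edge, so the calculated lift is about 2.9 mm. The holding push is about 5 N. The apparent width of the plate also fits a lift of about 3 mm, but I could not measure the lift directly.
- **Plate shift:** when the wedge touched it, the plate slid about 3 mm, which is the play of the holes on the pins. I therefore set the final depth from the plate's measured edge.
- **Last checks:** the last top view shows one pin still in its hole. The arm hid the other pin and most of the base, and the wrist view no longer reached them. The bystanders in view (steel sensor, black cylinder) looked unmoved.
- **Disagreement:** estimates of where the tip sits in the grip differed by about 1 mm, which is about 0.2 mm of lift. The tool had also tilted about 0.3° from vertical under the push.

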